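Seat the keyed rotor on the bench drive's spindle

TASK

Fit the aluminium rotor onto the spindle of the bench drive: lower it over the spindle until its inner tab rests on the spindle's collar, then, bearing down only lightly, turn it until the tab drops into the keyway, ease it fully home, down on the rubber pads, and let go. The keyway may stand anywhere up to 45 degrees either side of the drive's front, so feel for it and never force the rotor. Leave the bottle, the vial and the marker where they are.

Things in the scene. Friction and masses are not known exactly. Their poses are not given: they have to be found in the camera images.
- drive: Fixed bench drive: white housing 140 x 140 mm, dark display and knob on the front face, grey guard rim (124 mm outer, 116 mm inner diameter, 12 mm high) on its flat deck, three rubber pads 2 mm high inside it, on which the rotor lands. Origin: centre of its underside, on the spindle axis; z up; its front (display side) faces its own -x; the deck is 60 mm above the origin. It never moves.
- spindle_base (a point): Point on the spindle axis at deck height (drive's axes). Here stands an upright steel spindle: a collar 40 mm in diameter and 22 mm high, above it a smooth pilot 17 mm in diameter with a tapered tip (last 7 mm, to 8 mm), its end 66 mm above this point. The spindle is braked: it does not turn under light hand load.
- collar_top (a point): Centre of the collar's flat top, 22 mm above the deck (drive's axes, not the keyway's). One keyway, 8 mm wide, is cut through the collar's full height, radially from the pilot out to the rim. Seen from above it points at an unknown angle within 0.79 rad (45 degrees) either side of the drive's front (-x); no pose is given for it.
- rotor_grip (a point): Loose aluminium rotor, 0.12 to 0.2 kg, 90 mm in diameter, 62 mm high: a disc (0 to 26 mm above its underside) and above it an upright round grip hub, 42 mm in diameter, with two flats 30 mm apart that face its own +y and -y. This point, on its axis 48 mm above its underside, is where to grip. It is 60 mm above the deck when the tab rests on the collar, 50 mm when fully home.
- rotor_tab (a point): Middle of the lower face of the rotor's tab (rotor's axes), 18.5 mm from its axis on its own -x side, 10 mm above its underside, under the small raised rib on the disc (rib top 29 mm above the underside). The tab is of nylon, 6 mm wide, and points inwards to 13 mm from the axis, in a counterbore 46 mm wide and 22 mm deep; above it a plain 20 mm bore runs up through the hub.
- bottle: Clear laboratory bottle, 70 mm in diameter, 142 mm high, standing; origin at the centre of its underside. Leave alone.
- vial: Glass vial with a grey cap, 46 mm in diameter, 91 mm high, standing; origin at the centre of its underside. Leave alone.
- marker: Marker pen 137 mm long, 14 mm thick, lying near the front edge of the worktop; origin under its middle. Leave alone.
Not all that is in view belongs to the job. Leave any yellow look-alike of the part that bears rotor_grip alone.

How it is judged:
On the way:
1. the rotor is threaded on the spindle, above its home position (horizontal distance between rotor_grip and spindle_base below 0.006 m and z of rotor_grip in the frame of spindle_base between 0.054 and 0.075 m).
At the end, for the whole second after the job is handed in: The rotor is fully home on the spindle, its tab in the keyway: its grip point within 4 mm of the spindle axis and less than 52.5 mm above the deck (50 mm when home), upright within 0.06 rad, released and at rest (horizontal distance between rotor_grip and spindle_base below 0.004 m and z of rotor_grip in the frame of spindle_base below 0.0525 m and angle between rotor_grip's own z axis and vertical below 0.06 rad and linear speed of rotor below 0.02 m/s); the robot touches nothing.
It fails at once if the rotor is forced against the drive or spindle with more than 50 N (contact force between rotor and drive above 50 N).
It fails at once if the bottle is moved by more than 20 mm (distance of bottle from where it was at the start of the episode above 0.02 m).
It fails at once if the vial is moved by more than 20 mm (distance of vial from where it was at the start of the episode above 0.02 m).
It fails at once if the marker is moved by more than 20 mm (distance of marker from where it was at the start of the episode above 0.02 m).
It also fails if it takes over 70 s, if anything falls off the work surface, if the arm or the gripper's body presses on something with over 40 N, if the wrist force passes 120 N, or if a joint passes its speed limit or range.

ROBOT

A 6-joint arm with a two-finger parallel gripper is mounted at the origin on a cart in front of the work surface, level with it; the furniture and walls round the work are solid. World frame = base frame: x ahead of the robot, y to its left, z up, the work surface at z = 0. Lengths are in m, angles in rad, forces in N, time in s.
With the tool pointing down it reaches from about 0.35 to 0.775 m from the base axis. Payload 7.3 kg.
Tool frame: the origin (TCP) lies on the centre line of the jaws, within the pads' length; the fingertips stand 17 mm ahead of it and the grasp point (between the pads) lies 2 mm behind it (robot.tip_extent is the distance from the TCP to the fingertips, in m); z points along the fingers, y is the line along which they close (so a half turn about z gives the same grasp; the last joint's range is limited). The gripper opens to 92 mm and grips with 3 to 60 N. Pads are 19 mm wide; open, the fingers measure 130 mm over their backs; the gripper's body (75 mm by 190 mm) begins 47 mm behind the grasp point.
Start: joints at [-1.412, 0.342, 1.524, -0, 1.275, -0.146], TCP at [0.158, -0.501, 0.244] pointing down, gripper open.
Joint ranges: [-2.53, 2.53], [-0.77, 2.02], [0.04, 2.7], [-1, 4.14], [0.28, 2.66], [-3.11, 3.11]. Speed limits (rad/s): [2.57, 2.57, 3.14, 3.14, 3.14, 3.14].

INTERFACE

Orientations are given as [roll, pitch, yaw] about the fixed x, y, z axes, in that order (R = Rz(yaw) Ry(pitch) Rx(roll)).
In Python, from cell import robot gives the robot as it stands.
- The arm moves only by the tool step_arm, never from a script. Its argument "motion" is a list of rows, each a list of 2 entries, a list of its own where there are three numbers: the shift along the tool's x, y, z in units of 60 mm (1.0 is 60 mm), then the turn about the tool's z in rad. In form: [[[x, y, z], spin], ...]. A call has 1 to 10 rows; each row is the pose to reach, as a shift and turn from the pose commanded when the call began, along the tool's axes at that moment; what a row does not reach only later rows make up. A row lasts 1/8 s, in which the tool goes at most 62.5 mm and 10.7 degrees, less where a joint would pass 70% of its speed; a pose out of reach is approached as far as the arm can. A call with a gripper value outside its range is refused whole. "hand" is the closure in counts, from 0 (fully open) to 255 (shut), set as the call begins (left out, the last holds). The fingers move at their own pace and stop on an object; "squeeze" is the grip in N (left out, the last holds). Time passes only in rows, so rows that repeat a pose let the fingers close. It gives the time, the measured TCP pose, the force, the opening and the grip force at its end, in the units of the state.
- robot.observe(): the state, without advancing time (a new reading comes with each control period).
- robot.read_camera(name): name is "side" or "top"; returns a dict with "pixels" (400x640x3 uint8, red, green, blue), "intrinsics" (3x3 intrinsics, pixels), "xyz" and "rotation" of the camera in the world. Camera axes: x right, y up, looking along -z (the intrinsics and any distortion apply to the point x, -y, -z); pixel columns grow to the right and rows downward; lengths in m; the calibration is good to about 2 mm. A picture is of the moment at which its call begins. There is no depth.
- robot.hand_in(): hands the job in; it is judged then, once.
The state is a dict: "time": time; "qpos": joint angles; "qvel": joint speeds; "joint_efforts": joint torques, N m; "tool_pos": TCP position; "tool_rot": TCP orientation; "contact_force": force on the tool from outside, world axes, zero at the start; "torque": the same for the moment, N m; "opening": finger opening in m; "grip_force": force on a finger pad.
Only numpy, scipy, OpenCV 4.12 (cv2) and the standard library are available. Lean on these libraries where they do the work, as an engineer would, in place of code of your own. Each camera call takes 0.05 s, during which the arm holds its last target. There are 200 camera calls.

## Working session

There is one attempt and no reset: what is moved stays moved. The work goes in short steps, Python scripts to look and compute and a tool call to move; the robot and the scene stay as the last step left them, time stands still between calls to the robot, and variables do not carry over. Pictures are saved under pics/ and viewed, at most 10 in all, crops included, and the job is handed in when it is done.

Besides the shell and the picture viewer there is one more tool, called after ">>>" in YAML: its name, and indented under it one key for each argument. step_arm: Moves the arm, as the interface text tells. Its arguments: {"type":"object","properties":{"motion":{"type":"array"},"hand":{"type":"number"},"squeeze":{"type":"number"}},"required":["motion"]}

```bash
mkdir -p pics
cat > h.py <<'E'
import numpy as np, cv2
from cell import robot
def shot(n,f=None):
    c=robot.read_camera(n)
    if f: cv2.imwrite('pics/'+f,cv2.cvtColor(c['pixels'],cv2.COLOR_RGB2BGR))
    return c
def ray(c,u,v):
    K=np.array(c['intrinsics']);R=np.array(c['rotation'])
    d=np.linalg.inv(K)@[u,v,1]; d=R@(d*[1,-1,-1]); return np.array(c['xyz']),d
def onz(c,u,v,z):
    o,d=ray(c,u,v); return o+d*(z-o[2])/d[2]
def proj(c,p):
    q=np.array(c['rotation']).T@(np.array(p)-c['xyz']); q=np.array(c['intrinsics'])@(q*[1,-1,-1]); return q[:2]/q[2]
E
python3 - <<'E'
from h import *
for n in('top','side'):
    c=shot(n,n+'0.png'); print({k:np.round(v,3).tolist() if k!='pixels' else 0 for k,v in c.items()})
print(robot.observe(), robot.tip_extent)
E
```

```text
{'pixels': 0, 'intrinsics': [[377.183, 0.0, 324.448], [0.0, 377.183, 196.358], [0.0, 0.0, 1.0]], 'xyz': [0.367, 0.09, 1.1], 'rotation': [0.136, -0.004, -1.6]}
{'pixels': 0, 'intrinsics': [[425.386, 0.0, 317.194], [0.0, 425.386, 197.973], [0.0, 0.0, 1.0]], 'xyz': [0.503, -0.775, 0.54], 'rotation': [1.063, 0.019, -0.007]}
{'time': 0.1, 'qpos': array([-1.41198121e+00,  3.42643686e-01,  1.52488472e+00, -2.27787342e-05,
        1.27540720e+00, -1.46011148e-01]), 'qvel': array([-0.00018735, -0.00108668, -0.00285632, -0.00058388,  0.00127672,
        0.00044511]), 'joint_efforts': array([ 1.56136739e-03, -4.32005060e+01, -2.44694495e+01,  7.19231553e-02,
        5.26040001e-02, -5.42942587e-05]), 'tool_pos': array([ 0.15752398, -0.50046786,  0.24313214]), 'tool_rot': array([-3.14026083e+00, -1.73837631e-04,  3.04832793e-01]), 'contact_force': array([-0.52348317, -0.74573008, -0.32292197]), 'torque': array([-0.00299274,  0.0439649 , -0.00888501]), 'grip_force': 0.0, 'opening': 0.09163015681246836} 0.017
```

View pics/top0.png

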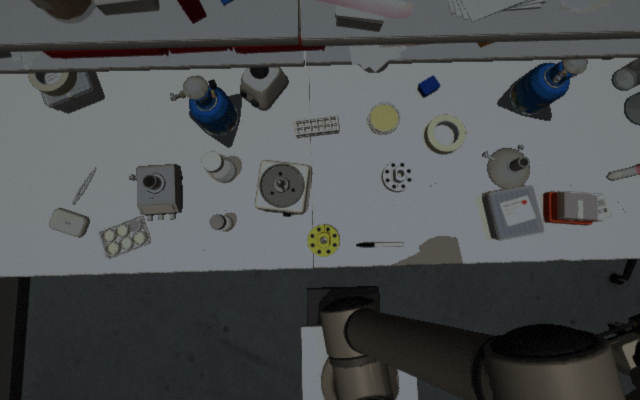

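View pics/side0.png

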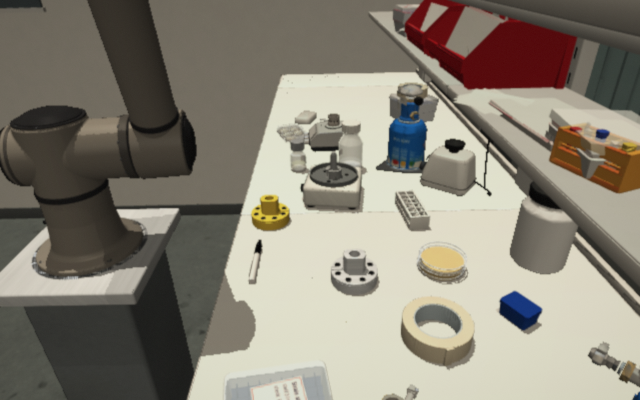

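The top view shows the rotor at about (397,177), the drive at (284,186), the yellow look-alike at (323,240), the bottle at (218,166), the vial at (222,222) and the marker at (380,244). I'll zoom in on the rotor and the drive.

```bash
sed -i "s/R=np.array(c\['rotation'\])/R=rot(c)/; s/np.array(c\['rotation'\]).T/rot(c).T/" h.py
cat >> h.py <<'E'
from scipy.spatial.transform import Rotation
def rot(c):
    return Rotation.from_euler('xyz',c['rotation']).as_matrix()
E
python3 - <<'E'
from h import *
t=shot('top');s=shot('side')
def crop(c,x,y,w,h,k):
    return cv2.resize(cv2.cvtColor(c['pixels'],6-2)[y:y+h,x:x+w] if 0 else c['pixels'][y:y+h,x:x+w,::-1],None,fx=k,fy=k,interpolation=cv2.INTER_CUBIC)
a=np.vstack([np.hstack([crop(t,372,152,50,50,6),crop(t,245,150,76,76,4)[:300,:300]]),np.hstack([crop(s,324,240,60,60,5),crop(s,295,145,75,75,4)])])
cv2.imwrite('pics/z.png',a)
for z,u,v in((.026,397,177),(.0,397,177),(.06,284,186)): print(onz(t,u,v,z))
E
```

```text
[ 0.56480821 -0.13009301  0.026     ]
[ 0.56958837 -0.13543136  0.        ]
[0.54190815 0.19404439 0.06      ]
```

View pics/z.png

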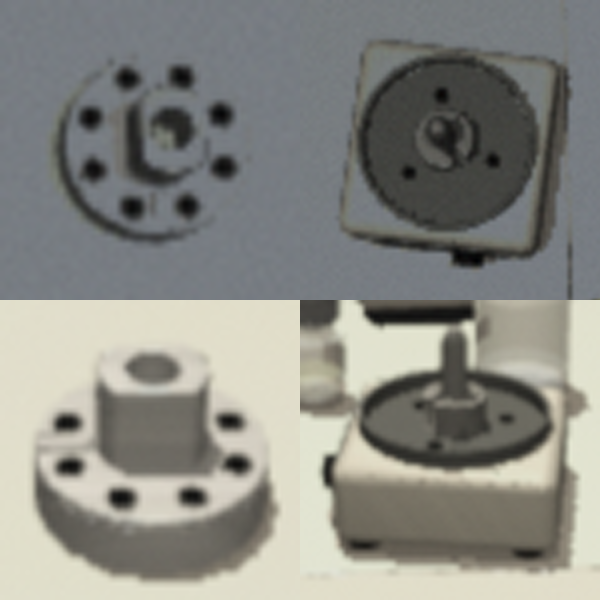

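The rotor's rib points towards robot -x, between two bolt holes, and its flats face ±y. A dark streak on the collar runs lower right in the top view, possibly the keyway. Next I'll measure from the bolt holes, the pads and the disc outlines.

Run:
```python
from h import *
def blobs(g,thr,a0,a1,x,y,k):
    m=(g<thr).astype(np.uint8); n,l,st,ce=cv2.connectedComponentsWithStats(m)
    return [((ce[i]+.5)/k-.5+[x,y],st[i,4]) for i in range(1,n) if a0<st[i,4]<a1]
def up(c,x,y,w,h,k): return cv2.resize(cv2.cvtColor(c['pixels'],cv2.COLOR_RGB2GRAY)[y:y+h,x:x+w],None,fx=k,fy=k,interpolation=cv2.INTER_CUBIC)
for n,x,y,w in(('top',378,158,38),('side',326,262,54)):
    c=shot(n); g=up(c,x,y,w,w if n=='top' else 46,8)
    print(n,g.min(),np.median(g))
    for thr in (45,):
        b=blobs(g,thr if n=='top' else 60,60,2500,x,y,8)
        for p,a in b: print(np.round(p,2),a,np.round(onz(c,*p,.026),4))
t=shot('top');g=up(t,250,155,66,66,8)
for p,a in blobs(g,30,60,2500,250,155,8): print('pad',np.round(p,2),a,np.round(onz(t,*p,.062),4))
# housing top: bright region
hsv=cv2.cvtColor(t['pixels'],cv2.COLOR_RGB2GRAY)
print(hsv[160:214:3,250:318:3])
```

```text
top 8 122.0
[401.78 164.33] 411 [ 0.6019 -0.1461  0.026 ]
[392.76 164.69] 364 [ 0.6015 -0.1197  0.026 ]
[408.32 170.62] 412 [ 0.5827 -0.164   0.026 ]
[386.62 171.12] 385 [ 0.583  -0.1009  0.026 ]
[401.02 172.17] 870 [ 0.5787 -0.1426  0.026 ]
[394.76 176.95] 1152 [ 0.5651 -0.1236  0.026 ]
[408.82 179.37] 418 [ 0.5569 -0.1639  0.026 ]
[387.12 179.81] 356 [ 0.5573 -0.101   0.026 ]
[402.77 185.83] 370 [ 0.5385 -0.1453  0.026 ]
[393.61 186.11] 413 [ 0.5384 -0.1188  0.026 ]
side 15 196.0
[369.47 263.81] 405 [ 0.5995 -0.1169  0.026 ]
[336.95 264.1 ] 465 [ 0.5365 -0.1158  0.026 ]
[370.88 272.34] 480 [ 0.5992 -0.1428  0.026 ]
[337.5  272.86] 467 [ 0.5363 -0.1424  0.026 ]
[361.98 278.84] 478 [ 0.5806 -0.1611  0.026 ]
[347.79 279.14] 564 [ 0.5544 -0.1611  0.026 ]
pad [279.99 173.42] 439 [0.5776 0.2046 0.062 ]
pad [281.69 184.66] 896 [0.5455 0.2002 0.062 ]
pad [288.08 186.91] 82 [0.5387 0.1825 0.062 ]
pad [292.78 189.7 ] 379 [0.5304 0.1696 0.062 ]
pad [271.72 192.76] 345 [0.5235 0.2282 0.062 ]
pad [286.56 213.78] 1352 [0.4637 0.1879 0.062 ]
[[122 125 123 123 104  94  88  98 117 114 117 123 123 1
[... 991 characters left out ...]
114  52 117 125 125]
 [122 125  87 119  43  68  65  18  65  65  62  67  67  67  67  68  67  62
  108  68 120 124 124]
 [123 121 109 123  74  60  66  66  69  68  68  67  66  67  68  67  66  96
   98  79 122 123 120]
 [125 125 111 122 124  55  62  66  70  69  68  65  67  67  70  65  54 124
   88  81 121 123 123]
 [123 123 117 124 125 121  70  62  66  65  69  69  68  66  64  61 122 122
   64  77 125 123 123]
 [122 120 114 121 121 123 123 105  61  46  69  65  62  68 114 122 121 123
   57  82 121 123 124]
 [125 122 113  69  83  97 104 110 118 115 115 115 119 122 122 121 123 123
   49  85 122 121 122]
 [123 122 120 125 121  91  59  55  40  54  65  51  71  84  94 107 110 103
   45 121 122 120 124]]
```

Run:
```python
from h import *
from scipy.ndimage import map_coordinates as mc
t=shot('top');s=shot('side')
def blobs(c,x,y,w,h,thr,k=8):
    g=cv2.resize(cv2.cvtColor(c['pixels'],cv2.COLOR_RGB2GRAY)[y:y+h,x:x+w],None,fx=k,fy=k,interpolation=cv2.INTER_CUBIC)
    n,l,st,ce=cv2.connectedComponentsWithStats((g<thr).astype(np.uint8))
    return [((ce[i]+.5)/k-.5+[x,y],st[i,4]) for i in range(1,n) if 30<st[i,4]<2500]
for p,a in blobs(s,308,160,50,34,35): print('side',np.round(p,2),a,np.round(onz(s,*p,.062),4))
for n,c,C in(('top',t,(.5438,.2008)),('side',s,(.5425,.204))):
    g=cv2.cvtColor(c['pixels'],cv2.COLOR_RGB2GRAY).astype(float)
    for r in(.012,.015,.017):
        print(n,r,[int(mc(g,[[v],[u]],order=1)[0]) for a in range(100,260,8) for u,v in [proj(c,[C[0]+r*np.cos(np.radians(a)),C[1]+r*np.sin(np.radians(a)),.082])]])
def crop(c,x,y,w,k): return cv2.resize(c['pixels'][y:y+w,x:x+w,::-1],None,fx=k,fy=k,interpolation=cv2.INTER_CUBIC)
cv2.imwrite('pics/z2.png',np.hstack([crop(t,270,172,28,14),crop(s,318,146,34,12)[:392,:]]))
```

```text
top 0.012 [72, 77, 81, 85, 91, 91, 92, 93, 90, 85, 74, 59, 42, 34, 35, 49, 67, 80, 85, 83]
top 0.015 [88, 91, 92, 93, 92, 92, 92, 93, 93, 91, 90, 79, 60, 39, 48, 60, 75, 88, 88, 87]
top 0.017 [90, 91, 90, 89, 89, 89, 89, 88, 92, 92, 92, 81, 59, 42, 50, 63, 74, 84, 81, 81]
side 0.012 [72, 70, 70, 79, 90, 106, 121, 128, 127, 125, 121, 112, 102, 93, 94, 102, 111, 117, 122, 123]
side 0.015 [71, 69, 77, 94, 116, 130, 140, 148, 147, 147, 145, 133, 120, 108, 103, 109, 121, 126, 123, 120]
side 0.017 [70, 68, 80, 102, 123, 133, 138, 146, 147, 148, 147, 136, 125, 109, 100, 104, 117, 121, 119, 115]
```

View pics/z2.png

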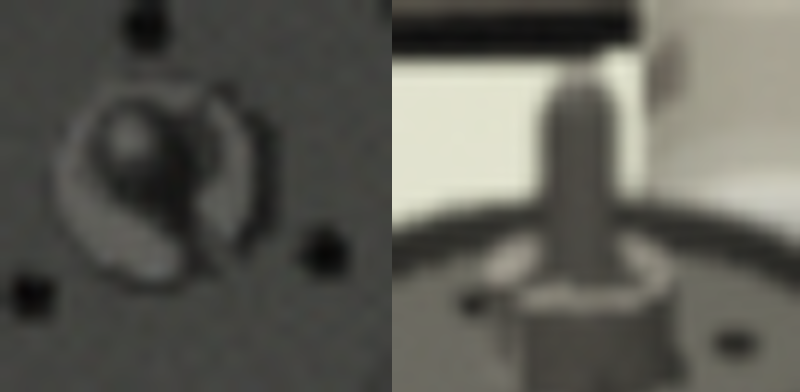

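The keyway shows as a dark gap in the collar ring in both views: top crop around (195,235), side around (505,300). That puts it at a world angle of about 207°.

Run:
```python
from h import *
s=shot('side')
g=cv2.cvtColor(s['pixels'],cv2.COLOR_RGB2GRAY)
for (u,v) in((325,171),(347,174.5),(328.5,181.5)):
    y,x=int(v),int(u); w=255-g[y-3:y+4,x-4:x+5].astype(float); w=np.clip(w-np.median(w)-10,0,None); Y,X=np.mgrid[y-3:y+4,x-4:x+5]
    p=((w*X).sum()/w.sum(),(w*Y).sum()/w.sum()); print(np.round(p,2),onz(s,*p,.062).round(4))
o=robot.observe();R=Rotation.from_euler('xyz',o['tool_rot']).as_matrix()
print(R.round(3)); print(R.T@(np.array([.569,-.131,.18])-o['tool_pos'])/.06)
```

```text
[325.94 171.44] [0.524  0.2264 0.062 ]
[346.16 174.18] [0.5754 0.2077 0.062 ]
[327.46 182.91] [0.5261 0.1606 0.062 ]
[[ 0.954  0.3    0.   ]
 [ 0.3   -0.954 -0.   ]
 [ 0.     0.    -1.   ]]
[ 8.39073935 -3.82168201  1.06160802]
```

>>> step_arm:
  motion:
    - [[1, -0.45, 0.1], 0.05]
    - [[2, -0.9, 0.2], 0.1]
    - [[3, -1.35, 0.3], 0.15]
    - [[4, -1.8, 0.4], 0.2]
    - [[5, -2.25, 0.5], 0.25]
    - [[6, -2.7, 0.6], 0.3]
    - [[7, -3.2, 0.7], 0.317]
    - [[8, -3.64, 0.7], 0.317]
    - [[8.39, -3.82, 0.7], 0.317]
    - [[8.39, -3.82, 0.7], 0.317]
  hand: 0

```text
time: 1.75
tool_pos: [0.571, -0.1281, 0.2011]
tool_rot: [-3.141, -0.0, -0.007]
contact_force: [-0.1, -1.0, 0.3]
opening: 0.0915
grip_force: 0.0
```

>>> step_arm:
  motion:
    - [[0, 0, 0.4], 0]
    - [[0, 0, 0.9], 0]
    - [[0, 0, 1.4], 0]
    - [[0, 0, 1.9], 0]
    - [[0, 0, 2.2], 0]
    - [[0, 0, 2.2], 0]
    - [[0, 0, 2.2], 0]

```text
time: 2.62
tool_pos: [0.5692, -0.1317, 0.0706]
tool_rot: [3.141, -0.001, -0.013]
contact_force: [-0.6, -1.1, -0.7]
opening: 0.0915
grip_force: 0.0
```

Run:
```python
from h import *
o=robot.observe(); print(o['tool_pos'],o['tool_rot'])
t=shot('top');s=shot('side')
def crop(c,x,y,w,k): return cv2.resize(c['pixels'][y:y+w,x:x+w,::-1],None,fx=k,fy=k,interpolation=cv2.INTER_CUBIC)
cv2.imwrite('pics/g.png',np.hstack([crop(t,357,137,80,5),crop(s,314,210,80,5)]))
```

```text
[ 0.56924717 -0.13174789  0.07063978] [ 3.14097705e+00 -1.18571975e-03 -1.27173324e-02]
```

View pics/g.png

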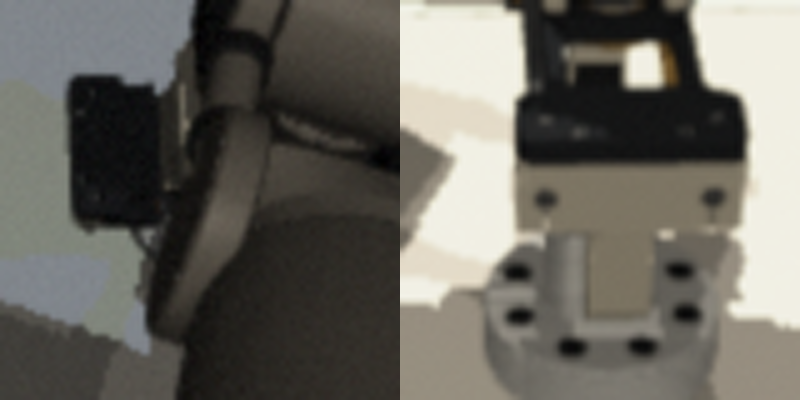

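The side view shows the open finger centred in front of the hub flat (finger at x≈620, hub at ≈604, expected ≈615), so it is about 1 mm too far in +x. I'll shift, descend and grip.

>>> step_arm:
  motion:
    - [[-0.017, 0, 0.15], 0]
    - [[-0.017, 0, 0.37], 0]
    - [[-0.017, 0, 0.37], 0]
    - [[-0.017, 0, 0.37], 0]

```text
time: 3.22
tool_pos: [0.568, -0.1311, 0.0473]
tool_rot: [-3.142, 0.0, -0.012]
contact_force: [-0.3, -0.2, -0.2]
opening: 0.0916
grip_force: 0.0
```

>>> step_arm:
  motion:
    - [[0, 0, 0], 0]
    - [[0, 0, 0], 0]
    - [[0, 0, 0], 0]
    - [[0, 0, 0], 0]
    - [[0, 0, 0], 0]
    - [[0, 0, 0], 0]
    - [[0, 0, 0], 0]
    - [[0, 0, 0], 0]
  hand: 255
  squeeze: 25

```text
time: 4.22
tool_pos: [0.568, -0.1312, 0.0475]
tool_rot: [3.141, 0.0, -0.012]
contact_force: [0.1, -0.4, -0.2]
opening: 0.0299
grip_force: 25.0
```

>>> step_arm:
  motion:
    - [[0, 0, -0.3], 0]
    - [[0, 0, -0.8], 0]
    - [[0, 0, -1.5], 0]
    - [[0, 0, -2.2], 0]
    - [[0, 0, -2.8], 0]
    - [[0, 0, -3], 0]
    - [[0, 0, -3], 0]
    - [[0, 0, -3], 0]

```text
time: 5.22
tool_pos: [0.5672, -0.1308, 0.2255]
tool_rot: [-3.14, 0.003, -0.012]
contact_force: [-0.4, -0.2, -2.3]
opening: 0.03
grip_force: 25.0
```

>>> step_arm:
  motion:
    - [[-0.05, -0.5, 0], 0]
    - [[-0.1, -1.2, 0], -0.03]
    - [[-0.2, -2, 0], -0.06]
    - [[-0.25, -2.8, 0], -0.1]
    - [[-0.33, -3.6, 0], -0.15]
    - [[-0.4, -4.4, 0], -0.15]
    - [[-0.46, -5.1, 0], -0.15]
    - [[-0.495, -5.53, 0], -0.15]
    - [[-0.495, -5.53, 0], -0.15]
    - [[-0.495, -5.53, 0], -0.15]

```text
time: 6.48
tool_pos: [0.542, 0.2004, 0.2263]
tool_rot: [3.141, 0.002, 0.138]
contact_force: [0.2, 0.2, -2.0]
opening: 0.0301
grip_force: 25.0
```

Run:
```python
from h import *
o=robot.observe(); print(o['tool_pos'],o['tool_rot'],o['opening'],o['contact_force'])
t=shot('top');s=shot('side')
def crop(c,x,y,w,k): return cv2.resize(c['pixels'][y:y+w,x:x+w,::-1],None,fx=k,fy=k,interpolation=cv2.INTER_CUBIC)
cv2.imwrite('pics/hov.png',np.hstack([crop(t,244,146,80,5),crop(s,294,120,80,5)]))
```

```text
[0.54203535 0.20035592 0.22634669] [3.14082905e+00 2.05879146e-03 1.37746545e-01] 0.03006321820090727 [ 0.21493202  0.19082632 -1.98458505]
```

View pics/hov.png

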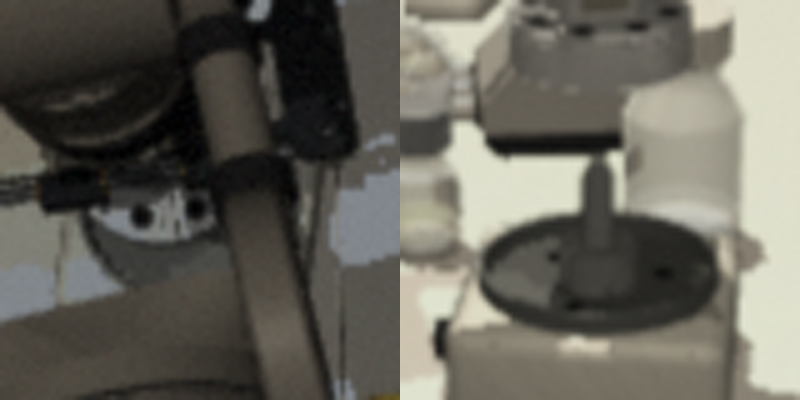

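The side crop shows the rotor disc hovering above the spindle, with edges at about x=512..692 and the spindle tip at x≈597. The top crop shows only its front edge, with the rib at about (172,210). I'll compare both with the projections.

Run:
```python
from h import *
s=shot('side');t=shot('top')
g=cv2.cvtColor(s['pixels'],cv2.COLOR_RGB2GRAY)
for r in (126,129,132,135): print(r,g[r,308:362])
print('tip',g[153,325:342],g[160,325:342])
c=(.5420,.2004)
for z in(.178,.204):
    P=np.array([proj(s,[c[0]+.045*np.cos(a),c[1]+.045*np.sin(a),z]) for a in np.linspace(0,6.28,180)])
    print(z,P.min(0),P.max(0))
print(proj(s,[.5425,.201,.126]),proj(s,[.5425,.201,.11]),proj(s,[.5405,.201,.11]))
# top: holes in rotor at z=.204
p=proj(t,[.542,.2004,.204]); print(p)
x,y=255,178;G=cv2.resize(cv2.cvtColor(t['pixels'],cv2.COLOR_RGB2GRAY)[y:y+26,x:x+40],None,fx=8,fy=8,interpolation=cv2.INTER_CUBIC)
n,l,st,ce=cv2.connectedComponentsWithStats((G<60).astype(np.uint8))
for i in range(1,n):
    if 100<st[i,4]<1500:
        q=(ce[i]+.5)/8-.5+[x,y]; print(q.round(2),st[i,4],onz(t,*q,.2043).round(4))
for a in(157.5,180,202.5):
    th=np.radians(a)+.138; print(np.round([.542+.034*np.cos(th),.2004+.034*np.sin(th)],4))
```

```text
126 [219 220 218 207 179 155 148 135 100  85  93  95 103 109 128 141 130 105
 114  79  60  44  42  52  73  91  97 100  98  98  96  91  86  86  86  91
 103 109 105  96  87  83  79  81 103 134 127 120 117 108 100 103 155 214]
129 [207 173 150 147 148 148 142 121  87  83  86  88  89  93 102 115 111  96
  91  89  93  98  99 100 102 102 103 103 101  99  95  94  97 103 102 101
 102  97  94  90  86  82  79  78  90 105 104 103 104 102 103 117 166 214]
132 [156 128 145 148 146 146 136 113  88  81  82  87  89  93  94  96  96  95
  94  96  96  98  98 100  99 101 100 100 101 101 100  99  99  99 101 102
 100  98  96  92  86  80  76  80  93 105 108 107 107 115 143 187 215 219]
135 [114 117 145 145 130 102 104 112 103  97  99  96  98  93  95  97  98  97
  95  96  96  96  98  98  99  97  98  98  98  98  98  97  97  96  94  95
  97  97  99 102 114 127 135 145 147 145 147 145 143 157 187 211 219 219]
tip [221 221 220 220 218 197 130  76  68  73 107 175 212 191 110 102 114] [220 222 222 219 196 122  66  65  67  66  70 116 181 190 159 157 161]
0.178 [314.59862912 126.2309363 ] [351.87650432 139.3520076 ]
0.204 [314.35808013 116.21128738] [352.10027518 128.69629935]
[333.41480768 152.35582593] [333.41861955 158.29021778] [332.6175631  158.30655816]
[275.28295026 176.32492944]
[265.17 192.39] 111 [0.5034 0.225  0.2043]
[270.31 202.24] 239 [0.4793 0.2129 0.2043]
[0.5091 0.209 ]
[0.5083 0.1957]
[0.5127 0.1832]
```

>>> step_arm:
  motion:
    - [[-0.015, -0.01, 0.3], 0]
    - [[-0.015, -0.01, 0.7], 0]
    - [[-0.015, -0.01, 1.0], 0]
    - [[-0.015, -0.01, 1.19], 0]
    - [[-0.015, -0.01, 1.19], 0]
    - [[-0.015, -0.01, 1.19], 0]

```text
time: 7.42
tool_pos: [0.5419, 0.2015, 0.1569]
tool_rot: [-3.142, -0.001, 0.138]
contact_force: [0.4, -0.0, -1.9]
opening: 0.03
grip_force: 25.0
```

>>> step_arm:
  motion:
    - [[0, 0, 0.05], 0]
    - [[0, 0, 0.1], 0]
    - [[0, 0, 0.15], 0]
    - [[0, 0, 0.2], 0]
    - [[0, 0, 0.2], 0]

```text
time: 8.05
tool_pos: [0.5412, 0.2015, 0.1437]
tool_rot: [3.141, 0.001, 0.138]
contact_force: [0.8, 0.1, -1.9]
opening: 0.0299
grip_force: 25.0
```

>>> step_arm:
  motion:
    - [[0, 0, 0.07], 0]
    - [[0, 0, 0.14], 0]
    - [[0, 0, 0.21], 0]
    - [[0, 0, 0.28], 0]
    - [[0, 0, 0.28], 0]

```text
time: 8.68
tool_pos: [0.5411, 0.2014, 0.1268]
tool_rot: [3.141, 0.001, 0.138]
contact_force: [0.0, -0.6, -2.1]
opening: 0.03
grip_force: 25.0
```

>>> step_arm:
  motion:
    - [[0, 0, 0.02], 0]
    - [[0, 0, 0.04], 0]
    - [[0, 0, 0.06], 0]
    - [[0, 0, 0.08], 0]
    - [[0, 0, 0.08], 0]

```text
time: 9.3
tool_pos: [0.5413, 0.2015, 0.1224]
tool_rot: [3.141, 0.0, 0.138]
contact_force: [1.0, -0.1, -2.2]
opening: 0.03
grip_force: 25.0
```

>>> step_arm:
  motion:
    - [[0, 0, 0.015], 0]
    - [[0, 0, 0.03], 0]
    - [[0, 0, 0.03], 0]

```text
time: 9.68
tool_pos: [0.5413, 0.2015, 0.1206]
tool_rot: [3.141, 0.0, 0.138]
contact_force: [0.8, 0.1, -1.6]
opening: 0.0299
grip_force: 25.0
```

>>> step_arm:
  motion:
    - [[0, 0, 0.01], 0]
    - [[0, 0, 0.02], 0]
    - [[0, 0, 0.02], 0]

```text
time: 10.05
tool_pos: [0.5414, 0.2015, 0.1195]
tool_rot: [3.142, 0.0, 0.138]
contact_force: [-1.0, -0.5, -1.0]
opening: 0.0299
grip_force: 25.0
```

Contact is just starting at the expected height. I'll press very slightly more.

>>> step_arm:
  motion:
    - [[0, 0, 0.01], 0]
    - [[0, 0, 0.01], 0]
    - [[0, 0, 0.01], 0]

```text
time: 10.42
tool_pos: [0.5414, 0.2015, 0.1193]
tool_rot: [3.142, -0.001, 0.138]
contact_force: [-2.4, -0.2, 5.1]
opening: 0.0296
grip_force: 25.0
```

>>> step_arm:
  motion:
    - [[0, 0, 0], -0.04]
    - [[0, 0, 0], -0.08]
    - [[0, 0, 0], -0.12]
    - [[0, 0, 0], -0.16]
    - [[0, 0, 0], -0.16]

```text
time: 11.05
tool_pos: [0.5417, 0.2021, 0.1193]
tool_rot: [-3.141, -0.001, 0.297]
contact_force: [-0.9, 3.2, 4.2]
opening: 0.0296
grip_force: 25.0
```

>>> step_arm:
  motion:
    - [[0, 0, 0], -0.03]
    - [[0, 0, 0], -0.06]
    - [[0, 0, 0], -0.06]

```text
time: 11.42
tool_pos: [0.5417, 0.2017, 0.1192]
tool_rot: [3.142, -0.001, 0.359]
contact_force: [-0.5, 2.9, 4.8]
opening: 0.0297
grip_force: 25.0
```

>>> step_arm:
  motion:
    - [[0, 0, 0], -0.03]
    - [[0, 0, 0], -0.05]
    - [[0, 0, 0], -0.05]

```text
time: 11.8
tool_pos: [0.5416, 0.2015, 0.119]
tool_rot: [3.141, -0.001, 0.408]
contact_force: [0.6, 2.6, 4.9]
opening: 0.0297
grip_force: 25.0
```

>>> step_arm:
  motion:
    - [[0, 0, 0], -0.03]
    - [[0, 0, 0], -0.05]
    - [[0, 0, 0], -0.05]

```text
time: 12.18
tool_pos: [0.5413, 0.2013, 0.1187]
tool_rot: [3.141, 0.0, 0.458]
contact_force: [-0.3, 1.7, 3.3]
opening: 0.0299
grip_force: 25.0
```

>>> step_arm:
  motion:
    - [[0, 0, 0], -0.03]
    - [[0, 0, 0], -0.05]
    - [[0, 0, 0], -0.05]

```text
time: 12.55
tool_pos: [0.541, 0.2012, 0.1183]
tool_rot: [-3.142, 0.001, 0.508]
contact_force: [0.2, -0.0, -1.6]
opening: 0.0297
grip_force: 25.0
```

The force fell away at yaw 0.51, so the tab appears to be entering the keyway. I'll ease down.

>>> step_arm:
  motion:
    - [[0, 0, 0.01], 0]
    - [[0, 0, 0.02], 0]
    - [[0, 0, 0.02], 0]

```text
time: 12.92
tool_pos: [0.5413, 0.2014, 0.1176]
tool_rot: [3.141, 0.0, 0.508]
contact_force: [-1.0, 0.2, -2.5]
opening: 0.0298
grip_force: 25.0
```

>>> step_arm:
  motion:
    - [[0, 0, 0.02], 0]
    - [[0, 0, 0.035], 0]
    - [[0, 0, 0.035], 0]

```text
time: 13.3
tool_pos: [0.5413, 0.2015, 0.1155]
tool_rot: [3.141, 0.0, 0.508]
contact_force: [0.7, 0.1, -2.4]
opening: 0.0299
grip_force: 25.0
```

>>> step_arm:
  motion:
    - [[0, 0, 0.02], 0]
    - [[0, 0, 0.035], 0]
    - [[0, 0, 0.035], 0]

```text
time: 13.68
tool_pos: [0.5414, 0.2015, 0.1134]
tool_rot: [3.141, 0.0, 0.508]
contact_force: [-0.6, -0.4, -2.5]
opening: 0.0302
grip_force: 25.0
```

The tab is well inside the keyway with no load. Home should be at a TCP height of about 0.1095.

>>> step_arm:
  motion:
    - [[0, 0, 0.02], 0]
    - [[0, 0, 0.04], 0]
    - [[0, 0, 0.04], 0]

```text
time: 14.05
tool_pos: [0.5413, 0.2015, 0.1109]
tool_rot: [3.141, 0.0, 0.508]
contact_force: [0.8, -0.8, -2.4]
opening: 0.0302
grip_force: 25.0
```

>>> step_arm:
  motion:
    - [[0, 0, 0.01], 0]
    - [[0, 0, 0.02], 0]
    - [[0, 0, 0.02], 0]

```text
time: 14.42
tool_pos: [0.5414, 0.2015, 0.1098]
tool_rot: [3.141, 0.0, 0.508]
contact_force: [0.5, -1.1, -1.7]
opening: 0.0299
grip_force: 25.0
```

>>> step_arm:
  motion:
    - [[0, 0, 0.01], 0]
    - [[0, 0, 0.01], 0]
    - [[0, 0, 0.01], 0]

```text
time: 14.8
tool_pos: [0.5414, 0.2015, 0.1095]
tool_rot: [3.141, -0.0, 0.508]
contact_force: [-0.4, -1.2, 2.3]
opening: 0.0297
grip_force: 25.0
```

>>> step_arm:
  motion:
    - [[0, 0, 0], 0]
    - [[0, 0, 0], 0]
    - [[0, 0, 0], 0]
    - [[0, 0, 0], 0]
    - [[0, 0, 0], 0]
    - [[0, 0, 0], 0]
    - [[0, 0, 0], 0]
    - [[0, 0, 0], 0]
  hand: 0

```text
time: 15.8
tool_pos: [0.5414, 0.2015, 0.1093]
tool_rot: [3.141, 0.0, 0.508]
contact_force: [-0.1, 0.5, 0.5]
opening: 0.0917
grip_force: 0.0
```

>>> step_arm:
  motion:
    - [[0, 0, -0.2], 0]
    - [[0, 0, -0.6], 0]
    - [[0, 0, -1.1], 0]
    - [[0, 0, -1.6], 0]
    - [[0, 0, -2.1], 0]
    - [[0, 0, -2.5], 0]
    - [[0, 0, -2.5], 0]
    - [[0, 0, -2.5], 0]
    - [[0, 0, -2.5], 0]

```text
time: 16.92
tool_pos: [0.5408, 0.2014, 0.258]
tool_rot: [-3.141, 0.002, 0.508]
contact_force: [0.0, 0.3, 0.4]
opening: 0.0917
grip_force: 0.0
```

Run:
```python
from h import *
o=robot.observe(); print(o['tool_pos'],o['contact_force'],o['opening'])
s=shot('side')
cv2.imwrite('pics/end.png',cv2.resize(s['pixels'][110:220,250:400,::-1],None,fx=4,fy=4,interpolation=cv2.INTER_CUBIC))
print(proj(s,[.5417,.201,.124]),proj(s,[.5417,.201,.134]))
```

```text
[0.54082635 0.20137935 0.25802261] [0.04186259 0.34446507 0.39637471] 0.09173891229293976
[333.09279803 153.10899748] [333.08889967 149.36232012]
```

View pics/end.png

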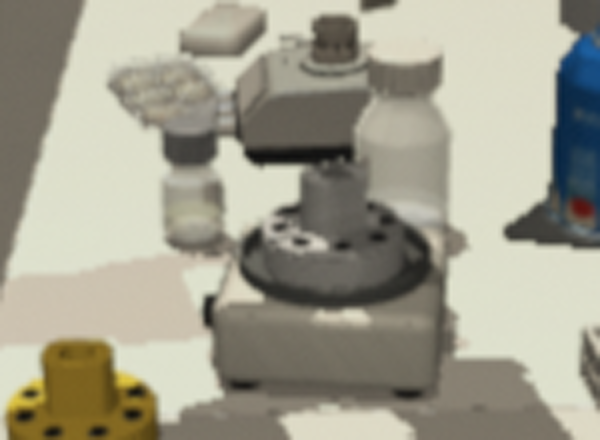

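The rotor sits level and fully down inside the guard rim, with its hub top at about (334,170) in the crop. The gripper is clear and the bottle and vial haven't been disturbed.

```bash
python3 -c "
from cell import robot
print(robot.hand_in())"
```

```text
the job is handed in; nothing more can be done
None
```

The rotor is on the spindle with its tab in the keyway, down on the pads and released at 16.9 s. The job is handed in, though no verdict came back; the highest force read at the wrist was about 5 N, and the bottle, vial and marker were not touched.

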